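Lock the sample clamp with its long pin

TASK

Lock the sample clamp: take the longer of the two pins out of the grey rack and put it down through the hole in the clamp's cover plate into the bore hidden beneath, upright and fully home with its collar on the cover. Leave the short pin in the rack.

Things in the scene. Friction and masses are not known exactly. Their poses are not given: they have to be found in the camera images.
- long_pin: Locking pin in either hole of the grey rack (22 mm high, holes 16 mm deep, 72 mm apart). From its tip up: steel shank 16 mm wide, 50 mm long, nose tapered to 10 mm over 7 mm; collar 40 mm wide, 5 mm thick; round black grip 22 mm wide, 32 mm tall. 110 g. Origin: centre of the tip, z up the pin. In the rack the tip is 6 mm, the grip 61 to 93 mm above the worktop.
- short_pin: The other pin, upright in the other hole of the rack, alike but with a shank of only 26 mm (63 mm in all). Origin: centre of the tip, z up the pin. It stays where it is; the line between the two pins is the rack's long axis (rack 56 x 130 mm).
- cover_hole (a point): Centre of the 28 mm through hole in the clamp's steel cover plate, on its top face, 58 mm above the worktop, z up. The plate (50 x 172 x 8 mm, over a tin) turns on an upright post 137 mm from the hole with slight play: its hole may be up to 4 mm off the bore below, and the plate gives way to a light push.
- base_bore (a point): Centre of the mouth of the fixed upright bore hidden under the cover plate, 46 mm above the worktop, z up; 24 mm wide with a 4 mm chamfer, 42 mm deep, in a block at one end of the clamp's base (80 x 190 mm). With the pin home, its collar lies on the cover and its tip is 38 mm below this point. Nothing on the clamp is higher than 66 mm.

How it is judged (in metres and radians):
At the end, for the whole second after the job is handed in: The long pin is at rest in the bore, its tip at least 33 mm below the bore's mouth (collar within 5 mm of the cover) and within 10 mm of the bore's axis, upright within 10 degrees; the short pin still stands in its rack hole, within 30 mm of its start and 20 degrees of upright (z of long_pin in the frame of base_bore below -0.033 m and horizontal distance between long_pin and base_bore below 0.01 m and angle between long_pin's own z axis and vertical below 0.175 rad and linear speed of long_pin below 0.02 m/s and distance of short_pin from where it was at the start of the episode below 0.03 m and angle between short_pin's own z axis and vertical below 0.35 rad); the robot touches nothing.
It fails at once if the short pin is taken out of the rack (distance of short_pin from where it was at the start of the episode above 0.03 m).
It also fails if it takes over 38 s, if anything falls off the work surface, if the arm or the gripper's body presses on something with over 40 N, if the wrist force passes 120 N, or if a joint passes its speed limit or range.

ROBOT

A 6-joint arm with a two-finger parallel gripper is mounted at the origin on a cart in front of the work surface, level with it; the furniture and walls round the work are solid. World frame = base frame: x ahead of the robot, y to its left, z up, the work surface at z = 0. Lengths are in mm, angles in rad, forces in N, time in s.
With the tool pointing down it reaches from about 300 to 775 mm from the base axis. Payload 14.6 kg.
Tool frame: the origin (TCP) lies on the mounting face of the last link; the fingertips stand 199 mm ahead of it and the grasp point (between the pads) lies 180 mm ahead of it; z points along the fingers, y is the line along which they close (so a half turn about z gives the same grasp; the last joint's range is limited). The gripper opens to 94 mm and grips with 3 to 60 N. Pads are 16 mm wide; open, the fingers measure 119 mm over their backs; the gripper's body (75 mm by 177 mm) begins 78 mm behind the grasp point.
Start: joints at [1.158, 0.3, 1.521, -0, 1.321, -0.067], TCP at [186.42, 517.435, 404.646] pointing down, gripper open.
Joint ranges: [-3.03, 3.03], [-0.79, 2.21], [0.23, 2.52], [-1.04, 4.18], [0, 3.07], [-2.55, 2.55]. Speed limits (rad/s): [2.22, 2.22, 2.57, 3.14, 3.14, 3.14].

INTERFACE

Orientations are given as [roll, pitch, yaw] about the fixed x, y, z axes, in that order (R = Rz(yaw) Ry(pitch) Rx(roll)).
In Python, from cell import manip gives the robot as it stands. The module is installed in compiled form; this text tells all that it offers.
- The arm moves only by the shell command python3 -m creep 'ROWS' [FORCE]. ROWS is a JSON object of lists of equal length, an entry for each row: "slide": the shift along the world's x, y, z in cm, a list of three; "turn": the turn about the world's z in rad; "claw": the opening, from 0 (shut) to 1 (fully open). A call has 1 to 8 rows; each row shifts and turns the commanded pose from where the row before left it; what a row does not reach is not made up. A row lasts 1/8 s, in which the tool goes at most 62.5 mm and 10.7 degrees, less where a joint would pass 70% of its speed; a pose out of reach is approached as far as the arm can. A call with a gripper value outside its range is refused whole. The fingers move at their own pace and stop on an object; FORCE is the grip in N (left out, the last holds). Time passes only in rows, so rows that do not move let the fingers close. It gives the time, the measured TCP pose, the force, the opening and the grip force at its end, in the units of the state.
- manip.read_state(): the state, without advancing time (a new reading comes with each control period).
- manip.camera(name): name is "scene" or "top"; returns (picture, depth): 480x640x3 uint8, red, green, blue; 480x640 float32, mm along the optical axis (not along the pixel's ray), 0 where there is no reading.
- manip.calibration(name): a dict with "intrinsics" (3x3 intrinsics, pixels), "pose" (4x4, takes a point from camera to world coordinates). Camera axes: x right, y up, looking along -z (the intrinsics and any distortion apply to the point x, -y, -z); pixel columns grow to the right and rows downward; lengths in mm; the calibration is good to about 2 mm. A picture is of the moment at which its call begins. calibration takes no time and is no camera call.
- manip.sign_off(): hands the job in; it is judged then, once.
Trained networks look in the newest picture that a camera, given by its name, has taken for a name from the list of things; names that differ only in an ending like _2 or _b are one class to them, and where a whole thing is asked for, a point or a joint stands for the part that bears it (a point fixed in the world has none). Each returns a list of dicts, best first, with "score" (0 to 1); they miss things now and then, are a little off and sometimes report something else, mostly with a low value. They report only what shows in the picture. A call takes as long as a camera call.
- manip.cut_out(query, camera): "mask" (480x640 bool, what is visible of it) and "position" ([column, row] in pixels, amid what is visible of it).
The state is a dict: "clock": time; "joints": joint angles; "qd": joint speeds; "effort": joint torques, N m; "eef_pos": TCP position; "eef_rot": TCP orientation; "wrist_force": force on the tool from outside, world axes, zero at the start; "moment": the same for the moment, N m; "finger_gap": finger opening in mm; "finger_force": force on a finger pad.
Only numpy, scipy, OpenCV 4.12 (cv2) and the standard library are available. Lean on these libraries where they do the work, as an engineer would, in place of code of your own. Each camera call takes 0.05 s, during which the arm holds its last target. There are 200 camera calls.

## Working session

There is one attempt and no reset: what is moved stays moved. The work goes in short steps, Python scripts to look and compute and a shell command to move; the robot and the scene stay as the last step left them, time stands still between calls to the robot, and variables do not carry over. Pictures are saved under pics/ and viewed, at most 10 in all, crops included, and the job is handed in when it is done.

```bash
mkdir -p pics
cat > h.py <<'E'
import numpy as np, cv2
from cell import manip
def world(cam, depth):
    c=manip.calibration(cam); K=np.array(c["intrinsics"]); T=np.array(c["pose"])
    v,u=np.mgrid[0:480,0:640]
    X=(u-K[0,2])/K[0,0]*depth; Y=(v-K[1,2])/K[1,1]*depth
    P=np.stack([X,-Y,-depth,np.ones_like(depth)],-1)@T.T
    P[depth==0]=np.nan
    return P[...,:3]
E
python3 - <<'E'
from h import *
np.set_printoptions(precision=1,suppress=True)
ims=[]
for cam in("scene","top"):
    im,d=manip.camera(cam); W=world(cam,d); print(cam,{k:np.array(v).tolist() for k,v in manip.calibration(cam).items()})
    np.save(cam+".npy",W)
    cv2.imwrite(f"pics/{cam}0.png",im[...,::-1])
    for q in("long_pin","short_pin","cover_hole","base_bore"):
        for r in manip.cut_out(q,cam)[:3]:
            m=r["mask"]; p=W[m]; print(q,round(r["score"],2),np.round(r["position"]),m.sum(),np.nanmedian(p,0),np.nanmin(p,0),np.nanmax(p,0))
s=manip.read_state();print(s)
E
```

```text
scene {'intrinsics': [[575.3967736372306, 0.0, 327.8728565654436], [0.0, 575.3967736372306, 247.22190330217077], [0.0, 0.0, 1.0]], 'pose': [[0.6595362568512086, 0.31159669174898236, -0.6840463636258775, -52.923499371501656], [-0.7516666753209621, 0.2697412421684795, -0.6018611729338726, -519.518839811158], [-0.0030224345530813226, 0.9111241210529417, 0.41212097850616264, 422.1010039094467], [0.0, 0.0, 0.0, 1.0]]}
long_pin 0.77 [357. 265.] 808 [520.1 -69.5  61.3] [504.6 -84.6  -1.3] [660.9  59.1  94.4]
short_pin 0.58 [388. 299.] 747 [ 496.8 -138.    44. ] [ 483.3 -153.3   -1.6] [610.7 -46.6  71. ]
cover_hole 0.6 [247. 233.] 1567 [513.5 163.7  58. ] [488.5  88.3  -1.5] [645.1 375.   60.3]
base_bore 0.69 [246. 243.] 4419 [499.5 150.4  35.7] [471.8  85.6  -1.2] [644.2 406.3  68. ]
top {'intrinsics': [[434.67899357942224, 0.0, 322.20233770941314], [0.0, 434.67899357942224, 235.29580993035216], [0.0, 0.0, 1.0]], 'pose': [[0.016296584228730964, 0.9972414107016135, -0.07241539977332903, 454.089488455298], [-0.9997826422535445, 0.015310512680378174, -0.0141511995952612, -29.913883402110134], 
[... 166 characters left out ...]
89.7  17.4] [550.7 -47.   95.7]
short_pin 0.5 [377. 241.] 271 [ 504.5 -132.    38.5] [ 486.3 -152.3   32.2] [ 523.4 -115.5   72.9]
cover_hole 0.56 [228. 233.] 1836 [519.  172.7  57.6] [491.7  87.7   6.8] [549.3 261.   62.6]
base_bore 0.65 [227. 233.] 3446 [516.7 174.1  55.9] [474.8  84.2  -4.7] [567.6 276.9  69.3]
{'clock': 0.5, 'joints': array([ 1.2,  0.3,  1.5, -0. ,  1.3, -0.1]), 'qd': array([-0., -0.,  0.,  0., -0.,  0.]), 'effort': array([ -0. , -53.1, -35.3,   0.1,   0. ,  -0. ]), 'eef_pos': array([186.4, 517.4, 404.6]), 'eef_rot': array([-3.1,  0. ,  2.8]), 'wrist_force': array([-0.1,  0.6,  0.3]), 'moment': array([0. , 0. , 0.1]), 'finger_force': 0.0, 'finger_gap': 94.04314736252546}
```

View pics/scene0.png

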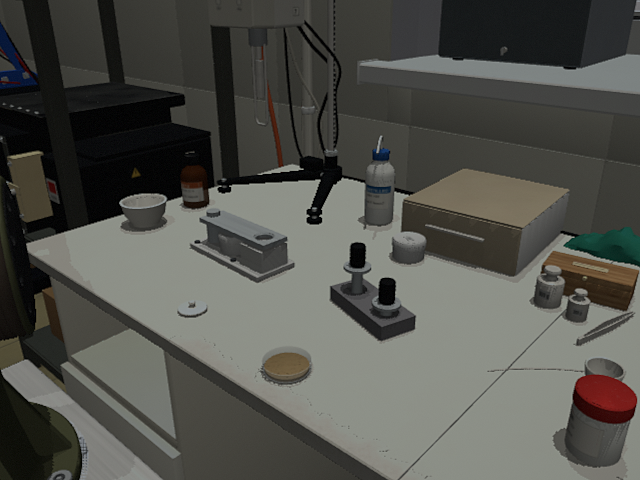

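View pics/top0.png

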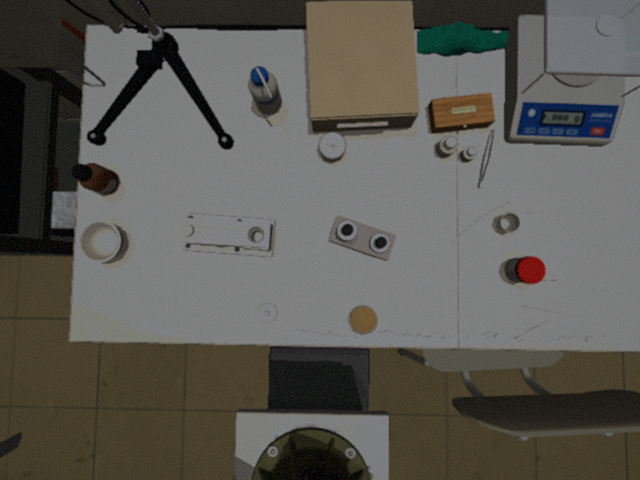

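Scene: the long pin is at (357,265) and the short pin at (388,299). The cover hole is at about (266,237). Top: the pins are at (346,229) and (379,242), and the hole is at about (257,234), at the clamp's right end. I'll measure these next.

Run:
```python
from h import *
np.set_printoptions(precision=1,suppress=True)
for cam in("scene","top"):
    W=np.load(cam+".npy"); x,y,z=np.moveaxis(W,-1,0)
    near=lambda a,b,r:np.hypot(x-a,y-b)<r
    for n,c,(lo,hi) in(("long",(522,-68),(88,99)),("short",(502,-136),(64,75)),("longcollar",(522,-68),(56,66)),("shortcollar",(502,-136),(32,42))):
        p=W[near(*c,35)&(z>lo)&(z<hi)]; print(cam,n,len(p),np.median(p,0),(p.min(0)+p.max(0))/2)
    for lo,hi in((55,62),(3,20)):
        p=W[(x>440)&(x<600)&(y>60)&(y<300)&(z>lo)&(z<hi)]
        r=cv2.minAreaRect(p[:,:2].astype(np.float32)); print(cam,"clamp z",lo,len(p),r)
    # hole: points below plate inside
    p=W[(near(518,112,22))&(z<54)]; print("hole pts",len(p),np.median(p,0) if len(p) else 0)
    im=cv2.imread(f"pics/{cam}0.png"); cc=(257,234) if cam=="top" else (262,237)
    cr=im[cc[1]-40:cc[1]+40,cc[0]-50:cc[0]+50]; cv2.imwrite(f"pics/c_{cam}.png",cv2.resize(cr,None,fx=5,fy=5,interpolation=cv2.INTER_CUBIC))
a=cv2.imread("pics/c_top.png");b=cv2.imread("pics/c_scene.png")
cv2.imwrite("pics/c0.png",cv2.resize(np.hstack([a,b]),(800,320)))
print(manip.read_state()["eef_rot"])
```

```text
scene long 113 [522.4 -66.9  92.4] [524.9 -65.9  91.3]
scene short 141 [ 500.6 -135.5   68.3] [ 503.3 -133.3   67.5]
scene longcollar 264 [517.4 -71.8  60.7] [524.4 -64.7  61. ]
scene shortcollar 297 [ 495.3 -140.    36.7] [ 503.8 -133.4   37. ]
scene clamp z 55 1243 ((518.7637939453125, 176.29037475585938), (174.94845581054688, 53.746368408203125), 87.320068359375)
scene clamp z 3 1437 ((514.1011962890625, 182.1566162109375), (192.69674682617188, 80.8011245727539), 88.6856689453125)
hole pts 1213 [ 517.1  116.8 -371.3]
top long 96 [527.6 -67.5  92.5] [527.7 -67.5  92.4]
top short 95 [ 505.  -134.5   68.3] [ 505.  -134.4   68.7]
top longcollar 189 [524.6 -65.3  60.8] [527.5 -66.1  60.5]
top shortcollar 180 [ 503.7 -132.    36.7] [ 505.7 -134.9   36.2]
top clamp z 55 1784 ((520.01220703125, 174.40695190429688), (172.4022216796875, 50.12059783935547), 87.23431396484375)
top clamp z 3 1258 ((519.83935546875, 179.2097930908203), (155.820068359375, 233.33822631835938), 1.5072146654129028)
hole pts 157 [519.5 122.   18.8]
[-3.1  0.   2.8]
```

View pics/c0.png

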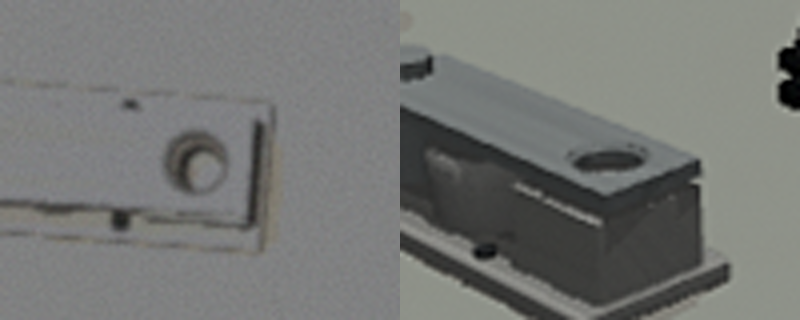

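```bash
python3 -m creep '{"slide":[[3,-5.2,0],[3,-5.2,0],[3,-5.2,0],[3,-5.2,0],[3,-5.2,0],[3,-5.2,0],[3,-5.2,0],[3,-5.2,0]],"turn":[-0.14,-0.14,-0.14,-0.14,-0.14,-0.14,-0.14,-0.14],"claw":[0.6,0.6,0.6,0.6,0.6,0.6,0.6,0.6]}' 20
python3 - <<'E'
from h import *
for cam,u,v in(("top",255.75,234.5),("scene",264.5,237)):
    c=manip.calibration(cam);K=np.array(c["intrinsics"]);T=np.array(c["pose"])
    r=T[:3,:3]@[(u-K[0,2])/K[0,0],-(v-K[1,2])/K[1,1],-1]; o=T[:3,3]; print(cam,o+r*(58-o[2])/r[2])
E
```

```text
clock: 1.5
eef_pos: [427.0, 99.5, 405.0]
eef_rot: [3.141, -0.0, 1.671]
wrist_force: [0.6, 1.6, -0.3]
finger_gap: 56.4
finger_force: 0.0
top [516.75000867 115.9504857   58.        ]
scene [514.89271145 115.0223548   58.        ]
```

```bash
python3 -m creep '{"slide":[[2.5,-4.2,0],[2.5,-4.2,0],[2.5,-4.2,0],[2.45,-4.05,0],[0,0,-4],[0,0,-4],[0,0,-2],[0,0,0]],"turn":[-0.14,-0.14,-0.145,0,0,0,0,0],"claw":[0.6,0.6,0.6,0.6,0.6,0.6,0.6,0.6]}' 20
python3 - <<'E'
from h import *
im,d=manip.camera("scene"); print(manip.read_state()["eef_pos"])
cv2.imwrite("pics/s1.png",cv2.resize(im[120:360,230:550,::-1],(800,600)))
E
```

```text
clock: 2.5
eef_pos: [525.8, -65.1, 303.5]
eef_rot: [-3.139, 0.0, 1.251]
wrist_force: [-0.3, 1.2, -0.4]
finger_gap: 56.4
finger_force: 0.0
[526.02924611 -65.08879613 304.84849425]
```

View pics/s1.png

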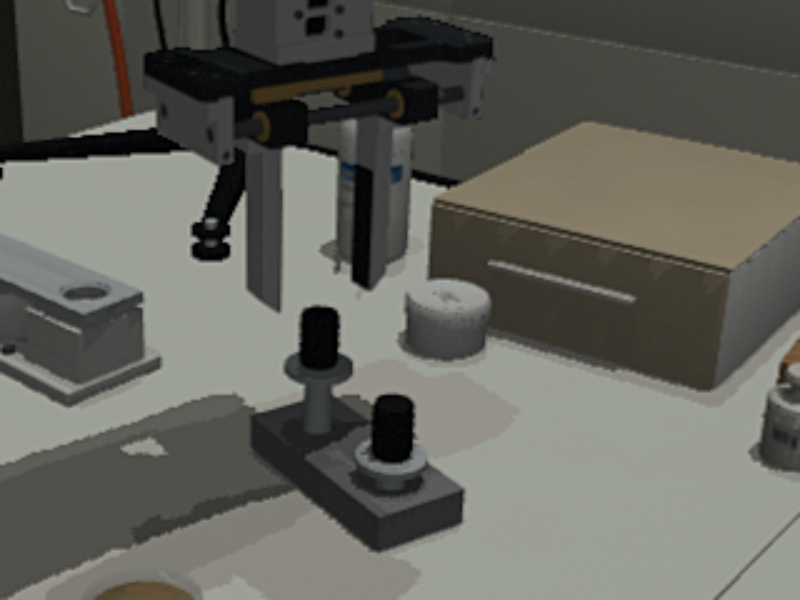

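The fingertips are at crop (275,305) and (372,288) and straddle the long pin's grip top at (320,312). I'll descend and close.

```bash
python3 -m creep '{"slide":[[0,-0.15,-2],[0,0,-2.1],[0,0,0],[0,0,0],[0,0,0],[0,0,0],[0,0,0],[0,0,0]],"turn":[0,0,0,0,0,0,0,0],"claw":[0.6,0.6,0.6,0.6,0.1,0.1,0.1,0.1]}' 35
```

```text
clock: 3.55
eef_pos: [525.9, -66.6, 263.7]
eef_rot: [3.141, -0.0, 1.251]
wrist_force: [-0.9, 1.0, 1.4]
finger_gap: 21.1
finger_force: 34.9
```

```bash
python3 -m creep '{"slide":[[0,0,0.5],[0,0,1.5],[0,0,2],[0,0,2],[0,0,2.5],[0,0,1],[0,0,0]],"turn":[0,0,0,0,0,0,0],"claw":[0.1,0.1,0.1,0.1,0.1,0.1,0.1]}' 35
python3 - <<'E'
from h import *
im,d=manip.camera("scene"); print(manip.read_state()["eef_pos"])
cv2.imwrite("pics/s2.png",cv2.resize(im[120:360,230:550,::-1],(800,600)))
E
```

```text
clock: 4.42
eef_pos: [525.9, -66.6, 359.2]
eef_rot: [3.14, -0.0, 1.251]
wrist_force: [-0.2, -0.8, -0.5]
finger_gap: 21.7
finger_force: 34.9
[525.79130494 -66.54941868 358.38586828]
```

View pics/s2.png

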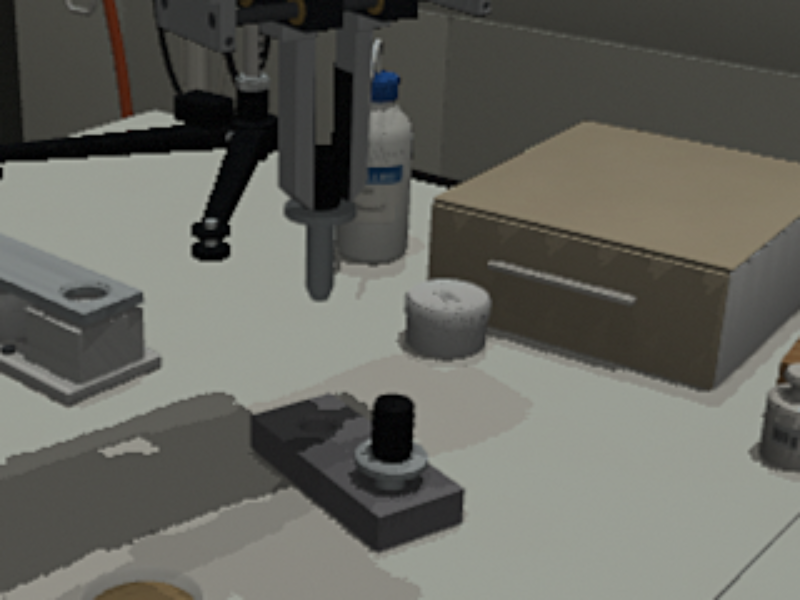

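The pin hangs upright in the grip, with its nose at crop (320,295), and the short pin still stands at (392,430). I'll carry it over to the hole.

```bash
python3 -m creep '{"slide":[[-0.2,3.6,0],[-0.2,4,0],[-0.2,4,0],[-0.2,4,0],[-0.23,2.6,0],[0,0,-1.5],[0,0,-1.0],[0,0,0]],"turn":[0,0,0,0,0,0,0,0],"claw":[0.1,0.1,0.1,0.1,0.1,0.1,0.1,0.1]}' 35
python3 - <<'E'
from h import *
im,d=manip.camera("scene"); print(manip.read_state()["eef_pos"])
im2,_=manip.camera("top")
a=cv2.resize(im[160:290,190:320,::-1],(400,400)); b=cv2.resize(im2[184:284,207:307,::-1],(400,400))
cv2.imwrite("pics/s3.png",np.hstack([a,b]))
E
```

```text
clock: 5.48
eef_pos: [515.6, 114.6, 332.3]
eef_rot: [-3.139, 0.001, 1.25]
wrist_force: [-0.0, -0.9, -0.4]
finger_gap: 21.3
finger_force: 34.9
[515.76385329 114.62571761 333.084874  ]
```

View pics/s3.png

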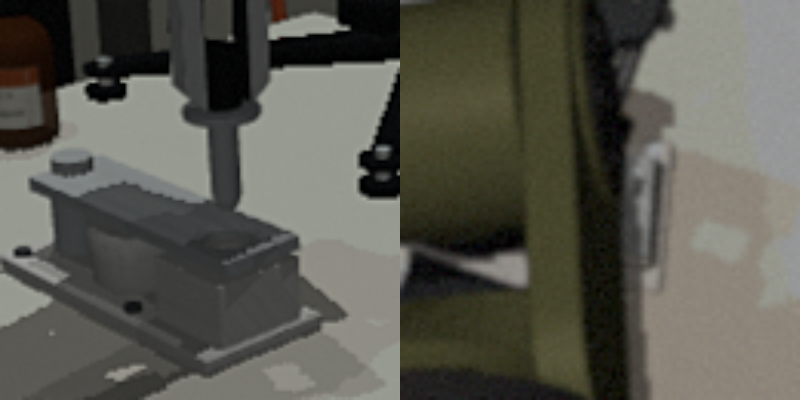

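The tip is at left-crop (227,205), directly above the hole at (230,240). The arm hides the clamp in the top view. I'll lower it in steps and watch the force.

```bash
python3 -m creep '{"slide":[[0,0.08,-0.8],[0,0,-0.8],[0,0,-0.5],[0,0,-0.5],[0,0,-0.5],[0,0,0]],"turn":[0,0,0,0,0,0],"claw":[0.1,0.1,0.1,0.1,0.1,0.1]}' 35
```

```text
clock: 6.32
eef_pos: [515.6, 116.2, 302.3]
eef_rot: [-3.141, 0.0, 1.251]
wrist_force: [-0.2, -1.0, -1.4]
finger_gap: 21.2
finger_force: 34.9
```

```bash
python3 -m creep '{"slide":[[0,0,-0.5],[0,0,-0.5],[0,0,-0.5],[0,0,0]],"turn":[0,0,0,0],"claw":[0.1,0.1,0.1,0.1]}' 35
```

```text
clock: 6.82
eef_pos: [515.6, 116.2, 287.2]
eef_rot: [-3.141, 0.0, 1.251]
wrist_force: [-0.2, -0.5, -0.6]
finger_gap: 21.5
finger_force: 34.9
```

```bash
python3 -m creep '{"slide":[[0,0,-0.5],[0,0,-0.5],[0,0,-0.5],[0,0,-0.3],[0,0,-0.2],[0,0,0]],"turn":[0,0,0,0,0,0],"claw":[0.1,0.1,0.1,0.1,0.1,0.1]}' 35
```

```text
clock: 7.58
eef_pos: [515.6, 116.2, 267.7]
eef_rot: [3.141, -0.0, 1.251]
wrist_force: [-0.6, -0.1, -0.6]
finger_gap: 21.2
finger_force: 34.9
```

```bash
python3 -m creep '{"slide":[[0,0,-0.1],[0,0,0],[0,0,0],[0,0,0],[0,0,0],[0,0,1.5],[0,0,3],[0,0,5]],"turn":[0,0,0,0,0,0,0,0],"claw":[0.1,0.1,0.5,0.5,0.5,0.5,0.5,0.5]}' 35
python3 - <<'E'
from h import *
im,d=manip.camera("scene"); print(manip.read_state()["eef_pos"])
W=world("scene",d); x,y,z=np.moveaxis(W,-1,0); im_=im.astype(int).sum(-1)
p=W[(np.hypot(x-515,y-116)<25)&(z>50)&(z<110)]; q=p[p[:,2]>75]
print(np.histogram(p[:,2],np.arange(50,111,5)),q.min(0),q.max(0))
p=W[(np.hypot(x-503,y+134)<25)&(z>64)&(z<80)];print((p.min(0)+p.max(0))/2)
cv2.imwrite("pics/s4.png",cv2.resize(im[120:360,190:510,::-1],(800,600)))
E
```

```text
clock: 8.57
eef_pos: [515.4, 116.2, 362.7]
eef_rot: [-3.14, 0.001, 1.251]
wrist_force: [0.6, 0.1, 0.2]
finger_gap: 47.2
finger_force: 0.0
[515.97581954 116.33171417 370.22038155]
(array([ 36, 129,  93, 104,  41,  44,  41,  38,  46,  65,   0,   0]), array([ 50,  55,  60,  65,  70,  75,  80,  85,  90,  95, 100, 105, 110])) [502.70588645 105.14801244  75.30833594] [523.12707765 129.93553893  98.38531255]
[ 502.94271798 -133.92896405   67.24100494]
```

View pics/s4.png

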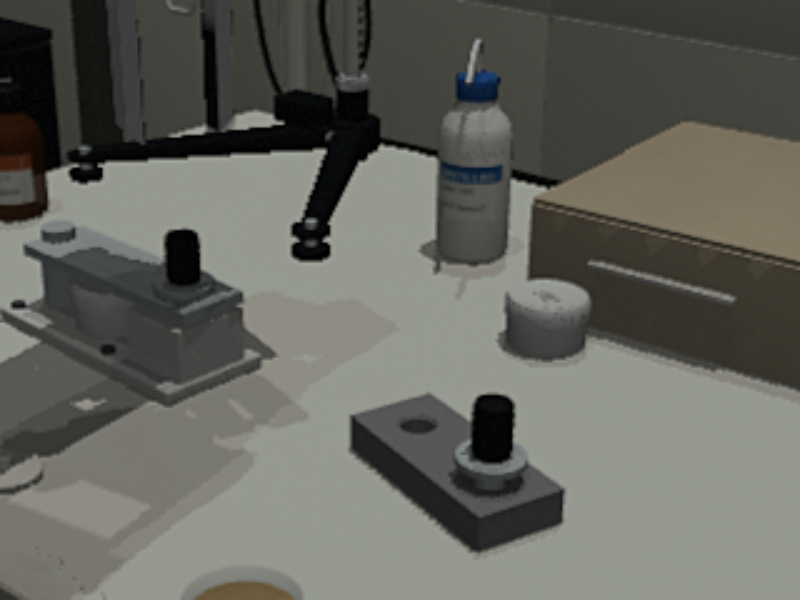

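The long pin stands in the cover, with its grip at (182,257) and its collar at (185,285) on the plate. The short pin is untouched at (492,440). I'll check the seating height and tilt before signing off.

```bash
python3 -m creep '{"slide":[[0,0,3],[0,0,0],[0,0,0]],"turn":[0,0,0],"claw":[0.5,0.5,0.5]}' | head -2
python3 - <<'E'
from h import *
np.set_printoptions(precision=1,suppress=True)
im,d=manip.camera("scene"); W=world("scene",d)
def rep(W,z,c,h):
    n=np.hypot(W[...,0]-c[0],W[...,1]-c[1])<26
    t=W[n&(W[...,2]>h-4)]; print("top",len(t),np.median(t,0),np.percentile(t[:,2],[50,80,95,100]))
    for lo in range(h-28,h-4,8):
        m=n&(W[...,2]>lo)&(W[...,2]<=lo+8)&(z); v,u=np.nonzero(m); print(lo,len(u),u.mean(),v.mean(),W[m].mean(0))
dark=im.max(-1)<60
rep(W,dark,(515,116),95)
W0=np.load("scene.npy"); im0=cv2.imread("pics/scene0.png"); rep(W0,im0.max(-1)<60,(524,-66),93)
for (a,b) in((W,"now"),):
    n=(np.hypot(a[...,0]-515,a[...,1]-116)<24)&(a[...,2]>52)&(a[...,2]<70)&~dark
    print(np.histogram(a[n][:,2],np.arange(52,71,1.5)))
cv2.imwrite("pics/s5.png",cv2.resize(im[200:275,220:310,::-1],(720,600),interpolation=cv2.INTER_CUBIC))
E
```

```text
clock: 9.0
eef_pos: [515.5, 116.2, 391.1]
top 1554 [515.  101.3 325.7] [325.7 353.1 364.5 368.4]
67 63 262.92063492063494 230.63492063492063 [509.9 112.4  71.3]
75 63 262.6031746031746 226.20634920634922 [509.7 112.3  79. ]
83 63 262.968253968254 221.52380952380952 [510.6 111.8  86.8]
top 108 [522.6 -66.8  92.4] [92.4 93.  93.7 94.4]
65 72 356.94444444444446 262.8888888888889 [519.9 -69.8  68.9]
73 80 357.175 257.7375 [520. -70.  77.]
81 77 357.46753246753246 252.4805194805195 [520.5 -69.9  84.9]
(array([ 0,  1,  0, 23, 48,  0,  0,  4, 46, 21,  0,  0]), array([52. , 53.5, 55. , 56.5, 58. , 59.5, 61. , 62.5, 64. , 65.5, 67. ,
       68.5, 70. ]))
```

View pics/s5.png

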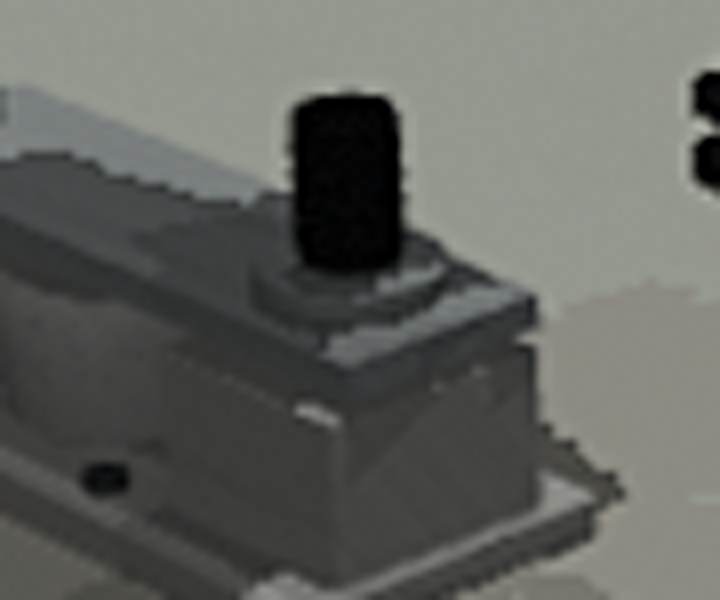

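The pin looks seated, but the depth puts the collar about 2 mm high. I'll fit planes to the plate, collar and grip top.

Run:
```python
from h import *
np.set_printoptions(precision=3,suppress=True)
def fit(p): 
    A=np.c_[p[:,:2]-p[:,:2].mean(0),np.ones(len(p))]; return np.linalg.lstsq(A,p[:,2],rcond=None)[0],len(p)
im,_=manip.camera("scene"); W=np.nanmedian([world("scene",manip.camera("scene")[1]) for _ in range(6)],0)
dark=im.max(-1)<60
r=np.hypot(W[...,0]-515,W[...,1]-116); z=W[...,2]
print("collar",fit(W[(r<22)&(z>62)&(z<68)&~dark]));print("plate",fit(W[(r>23)&(r<60)&(z>54)&(z<61)&(W[...,0]>495)&(W[...,0]<540)]))
p=W[(r<18)&(z>92)&(z<104)];print("top",fit(p),np.median(p,0),p.mean(0))
```

```text
collar (array([ 0.012,  0.018, 65.137]), 66)
plate (array([-0.   ,  0.018, 57.949]), 278)
top (array([ 0.104,  0.132, 95.932]), 88) [512.435 114.748  96.731] [512.912 115.421  95.932]
```

The collar is level but 2 mm high. That is within the limit, but I'll nudge it down gently with closed fingers.

```bash
python3 -m creep '{"slide":[[0,0,0],[0,0,0],[0,0,0],[0,0,0],[0,0,-3],[0,0,-3],[0,0,-2.5],[0,0,0]],"turn":[0,0,0,0,0,0,0,0],"claw":[0,0,0,0,0,0,0,0]}' 20
```

```text
clock: 10.4
eef_pos: [515.4, 116.2, 305.4]
eef_rot: [-3.139, 0.001, 1.251]
wrist_force: [0.6, 0.8, 0.5]
finger_gap: 0.6
finger_force: 0.0
```

Contact is expected at TCP z≈296, and fully home is 294.

```bash
python3 -m creep '{"slide":[[0,0,-0.5],[0,0,-0.3],[0,0,-0.1],[0,0,-0.1],[0,0,0]],"turn":[0,0,0,0,0],"claw":[0,0,0,0,0]}' 20
```

```text
clock: 11.02
eef_pos: [515.6, 116.2, 296.7]
eef_rot: [3.142, -0.0, 1.251]
wrist_force: [0.0, -0.3, 0.1]
finger_gap: -0.0
finger_force: 0.0
```

```bash
python3 -m creep '{"slide":[[0,0,-0.1],[0,0,-0.1],[0,0,0]],"turn":[0,0,0],"claw":[0,0,0]}' 20
```

```text
clock: 11.4
eef_pos: [516.1, 116.3, 296.3]
eef_rot: [3.138, -0.002, 1.251]
wrist_force: [0.4, -0.3, 13.0]
finger_gap: 0.3
finger_force: 6.5
```

```bash
python3 -m creep '{"slide":[[0,0,-0.1],[0,0,0]],"turn":[0,0],"claw":[0,0]}' 20; python3 -m creep '{"slide":[[0,0,0.5],[0,0,3],[0,0,5],[0,0,2],[0,0,0],[0,0,0],[0,0,0],[0,0,0]],"turn":[0,0,0,0,0,0,0,0],"claw":[0,0,0,0,0,0,0,0]}'
python3 - <<'E'
from h import *
np.set_printoptions(precision=3,suppress=True)
def fit(p): 
    A=np.c_[p[:,:2]-p[:,:2].mean(0),np.ones(len(p))]; return np.linalg.lstsq(A,p[:,2],rcond=None)[0],len(p)
im,_=manip.camera("scene"); W=np.nanmedian([world("scene",manip.camera("scene")[1]) for _ in range(4)],0)
dark=im.max(-1)<60
r=np.hypot(W[...,0]-515,W[...,1]-116); z=W[...,2]
print("collar",fit(W[(r<22)&(z>60.5)&(z<68)&~dark]));print("plate",fit(W[(r>23)&(r<60)&(z>54)&(z<61)&(W[...,0]>495)&(W[...,0]<540)]))
p=W[(r<18)&(z>92)&(z<104)];print("top",len(p),np.median(p,0))
cv2.imwrite("pics/s6.png",cv2.resize(im[200:275,220:310,::-1],(720,600),interpolation=cv2.INTER_CUBIC))
E
```

```text
clock: 11.65
eef_pos: [516.4, 116.3, 296.2]
eef_rot: [3.137, -0.002, 1.251]
wrist_force: [-0.8, -1.2, 20.5]
finger_gap: 0.3
finger_force: 9.9
clock: 12.65
eef_pos: [515.6, 116.2, 397.9]
eef_rot: [-3.141, 0.001, 1.251]
wrist_force: [0.2, 1.3, -0.4]
finger_gap: 0.0
finger_force: 0.0
collar (array([ 0.016,  0.016, 65.189]), 69)
plate (array([ 0.001,  0.018, 58.007]), 283)
top 84 [512.096 114.902  96.695]
```

View pics/s6.png

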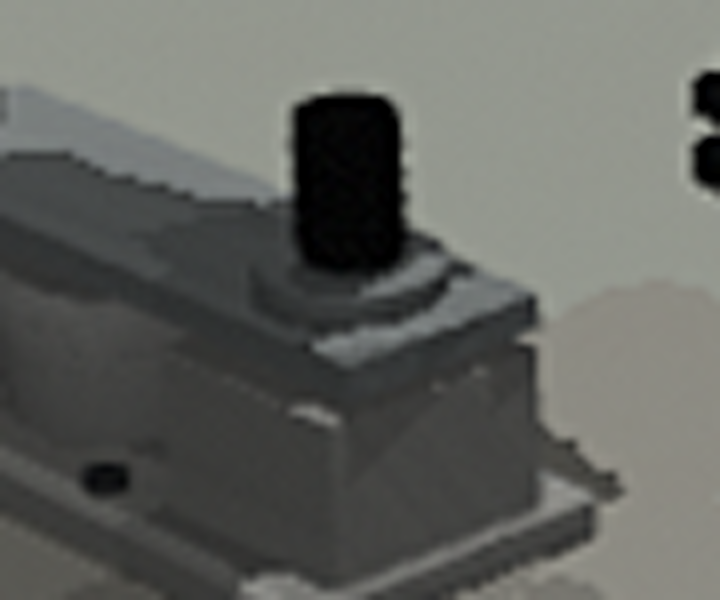

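The pin is upright with its collar level at the cover (grip at (348,180), collar at (350,285)). It did not move under 20 N, so I take it as seated, within the 5 mm allowance. Handing in.

```bash
python3 -c "
from cell import manip
print(manip.sign_off())"
```

```text
the job is handed in; nothing more can be done
None
```

The long pin stands upright in the clamp bore and the short pin is still in its rack hole. The collar measured about 2 mm higher than expected over the cover, inside the 5 mm allowance, and did not move under a 20 N push. I handed the job in after about 13 s on the robot's clock; no verdict came back.

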